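# Hang the L-plate level on the dental bench stand

## Task

Lift the L-shaped aluminium plate out of its wooden rack and hang it on the peg of the stand by the one hole, of its four, from which it hangs level, with its long bar horizontal. Let go of it and leave it hanging there freely and still.

Things in the scene. Friction and masses are not known exactly. Their poses are not given: they have to be found in the camera images.
- plate: Uniform 8 mm aluminium L-plate, 0.3 kg, upright in the rack, x = its normal, z up. Origin: centre of the grip tab (y -22..22, z -13..13 mm), to be taken from above across its 8 mm. Below the tab the bar: y -110..110, z -53..-13; below the bar's -y end the leg: y -110..-72, z -203..-53. Four 22 mm through holes in a row along the bar (points hole_a to hole_d).
- rack: Fixed wooden rack that holds the plate, origin on the bench below the plate's tab, axes as the plate. The leg's foot stands in a slot 25 mm deep at the -y end, the bar's +y end in a slot 12 mm deep on a post 192 mm tall. Lift the plate straight up by 30 mm or more, then away towards the -y side, front or back, since the leg does not clear the tall post at +y.
- hole_a (a point): Centre of the first hole of the plate, at y = 76, z = -33 mm in the plate's frame (the end away from the leg); axes as the plate.
- hole_b (a point): Centre of the second hole, at y = 20, z = -33 mm in the plate's frame.
- hole_c (a point): Centre of the third hole, at y = -36, z = -33 mm in the plate's frame.
- hole_d (a point): Centre of the fourth hole, at y = -92, z = -33 mm in the plate's frame (above the leg).
- peg (a point): Point on the axis of the stand's fixed level steel peg, where the plate is to hang, 255 mm above the bench. The peg is a round bar of 8 mm diameter along the point's x axis: its free, rounded end is 40 mm from this point on the -x side (towards the robot), and the stand's 16 mm upright is 55 mm from it on the +x side, reaching no higher than the peg but for a 10 mm ball. z is up.

How it is judged:
By the outcome, as a careful person would: the job done as asked, in the order asked, and still so for the second after the job is handed in, with the robot touching nothing.
It also fails if it takes over 43 s, if anything falls off the work surface, if the arm or the gripper's body presses on something with over 40 N, if the wrist force passes 120 N, or if a joint passes its speed limit or range.

## Robot

A 6-joint arm with a two-finger parallel gripper is mounted at the origin on the work surface. World frame = base frame: x ahead of the robot, y to its left, z up, the work surface at z = 0. Lengths are in m, angles in rad, forces in N, time in s.
With the tool pointing down it reaches from about 0.225 to 0.875 m from the base axis. Payload 3.4 kg.
Tool frame: the origin (TCP) lies at the very end of the fingers, on their centre line; the grasp point (between the pads) lies 19 mm behind it; z points along the fingers, y is the direction in which the jaws open and shut (so a half turn about z gives the same grasp; the last joint's range is limited). The gripper opens to 85 mm and grips with 20 to 120 N. Pads are 22 mm wide; open, the fingers measure 114 mm over their backs; the gripper's body (76 mm by 85 mm) begins 54 mm behind the grasp point. The pads swing forward as they close: fully open they stand 13 mm farther back than shut.
Start: joints at [1.157, 0.276, 1.505, -0, 1.361, -0.121], TCP at [0.166, 0.551, 0.231] pointing down, gripper open.
Joint ranges: [-2.89, 2.89], [-0.75, 2.08], [0.22, 2.7], [-1.18, 4.32], [0.11, 2.71], [-2.7, 2.7]. Speed limits (rad/s): [2.57, 2.57, 3.14, 3.14, 3.14, 3.14].

## Interface

Orientations are given as a unit quaternion [w, x, y, z].
In Python, from rig import get_state, get_image, calibration, sign_off gives the robot as it stands. The module is installed in compiled form; this text tells all that it offers.
- The arm moves only by the tool drive_tool, never from a script. Its argument "targets" is one flat list of numbers, 7 for each row, row after row: the turn, a rotation vector about the tool's x, y, z in degrees, then the shift along the tool's x, y, z in mm, then the opening, from 0 (shut) to 1 (fully open). In form: [wx, wy, wz, tx, ty, tz, fingers, wx, wy, wz, tx, ty, tz, fingers, ...]. A call has 1 to 12 rows; each row shifts and turns the commanded pose from where the row before left it, along the tool's axes as they then stand; what a row does not reach is not made up. A row lasts 1/8 s, in which the tool goes at most 62.5 mm and 10.7 degrees, less where a joint would pass 70% of its speed; a pose out of reach is approached as far as the arm can. A call is refused whole if a number of a shift passes 62.5 or a number of a turn 10.7, either way. A call with a gripper value outside its range is refused whole. The fingers move at their own pace and stop on an object; "grip_force" is the grip in N (left out, the last holds). Time passes only in rows, so rows that do not move let the fingers close. It gives the time, the measured TCP pose, the force and the opening at its end, in the units of the state.
- get_state(): the state, without advancing time (a new reading comes with each control period).
- get_image(name): name is "scene" or "top"; returns the picture (384x512x3 uint8, red, green, blue); there is no depth.
- calibration(name): a dict with "mtx" (3x3 intrinsics, pixels), "distortion" ([k1, k2, p1, p2, k3] as OpenCV has them; the pictures are not rectified), "world_to_cam" (4x4, takes a point from world to camera coordinates). Camera axes: x right, y down, z forward; pixel columns grow to the right and rows downward; lengths in m; the calibration is good to about 2 mm. A picture is of the moment at which its call begins. calibration takes no time and is no camera call.
- sign_off(): hands the job in, once; it reports no verdict.
The state is a dict: "clock": time; "qpos": joint angles; "qd": joint speeds; "effort": joint torques, N m; "position": TCP position; "ee_rot": TCP orientation; "contact_force": force on the tool from outside, world axes, zero at the start; "moment": the same for the moment, N m; "width": finger opening in m.
Only numpy, scipy, OpenCV 4.12 (cv2) and the standard library are available. Lean on these libraries where they do the work, as an engineer would, in place of code of your own. Each camera call takes 0.05 s, during which the arm holds its last target.

## Working session

There is one attempt and no reset: what is moved stays moved. The work goes in short steps, Python scripts to look and compute and a tool call to move; the robot and the scene stay as the last step left them, time stands still between calls to the robot, and variables do not carry over. Pictures are saved under pics/ and viewed, and the job is handed in when it is done.

Besides the shell and the picture viewer there is one more tool, called after "Request:" as name(argument=value, ...) on one line, values as JSON. drive_tool: Moves the arm, as the interface text tells. Its arguments: {"type":"object","properties":{"targets":{"type":"array"},"grip_force":{"type":"number"}},"required":["targets"]}

```bash
mkdir -p pics
python3 - <<'E'
from rig import *
import cv2,numpy as np
np.set_printoptions(precision=4,suppress=True)
for n in("scene","top"):
    im=get_image(n);cv2.imwrite(f"pics/{n}0.png",im[:,:,::-1]);np.save(f"pics/{n}0.npy",im)
    c=calibration(n);print(n,c)
print(get_state())
E
```

```text
scene {'mtx': array([[425.3359,   0.    , 257.4683],
       [  0.    , 425.3359, 190.8019],
       [  0.    ,   0.    ,   1.    ]]), 'distortion': array([0.0443, 0.    , 0.    , 0.    , 0.    ]), 'world_to_cam': array([[-0.1455,  0.9892,  0.0177,  0.0175],
       [ 0.7933,  0.1273, -0.5954, -0.3184],
       [-0.5912, -0.0726, -0.8033,  1.4811],
       [ 0.    ,  0.    ,  0.    ,  1.    ]])}
top {'mtx': array([[389.8914,   0.    , 251.3387],
       [  0.    , 389.8914, 195.8751],
       [  0.    ,   0.    ,   1.    ]]), 'distortion': array([-0.1299,  0.    ,  0.    ,  0.    ,  0.    ]), 'world_to_cam': array([[-0.0164, -0.9995, -0.0271,  0.0662],
       [-0.9939,  0.0193, -0.1089,  0.52  ],
       [ 0.1093,  0.0251, -0.9937,  1.1504],
       [ 0.    ,  0.    ,  0.    ,  1.    ]])}
{'clock': 0.1, 'qpos': array([ 1.157 ,  0.2765,  1.506 , -0.    ,  1.3607, -0.121 ]), 'qd': array([ 0.001 , -0.0019, -0.0015,  0.0007,  0.001 , -0.0009]), 'effort': array([  0.0022, -41.7696, -24.6406,  -0.0004,   0.0058,   0.    ]), 'position': array([0.1658, 0.5501, 0.2305]), 'ee_rot': array([-0.0002,  0.1459,  0.9893, -0.0008]), 'contact_force': array([ 0.3101, -0.7025,  0.039 ]), 'moment': array([-0.0024, -0.0694, -0.0255]), 'width': 0.08546271934804564}
```

View pics/scene0.png

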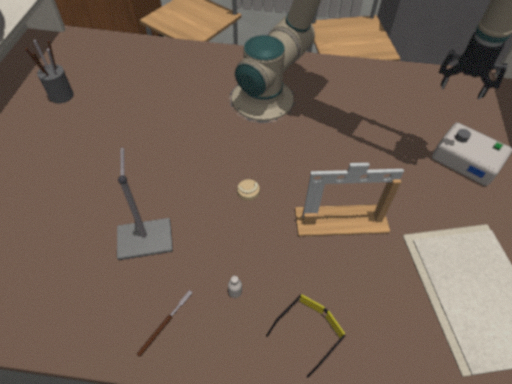

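View pics/top0.png

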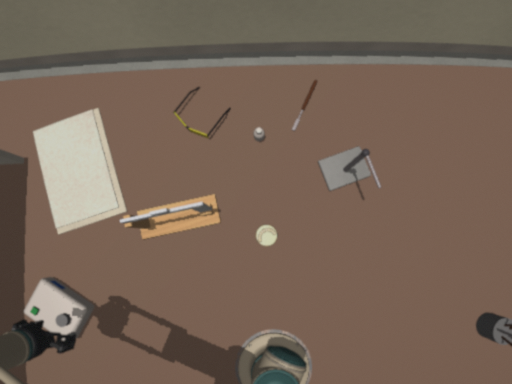

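Run:
```python
import cv2,numpy as np
s=cv2.imread("pics/scene0.png");t=cv2.imread("pics/top0.png")
z=lambda i,x0,y0,x1,y1:cv2.resize(i[y0:y1,x0:x1],(400,300),interpolation=cv2.INTER_CUBIC)
# each crop 120x90 / 
o=np.vstack([np.hstack([z(s,288,155,408,245),z(t,110,175,230,265)]),np.hstack([z(s,80,140,200,230),z(t,310,130,390,190)])])
cv2.imwrite("pics/crop0.png",o)
```

```text
(no output)
```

View pics/crop0.png

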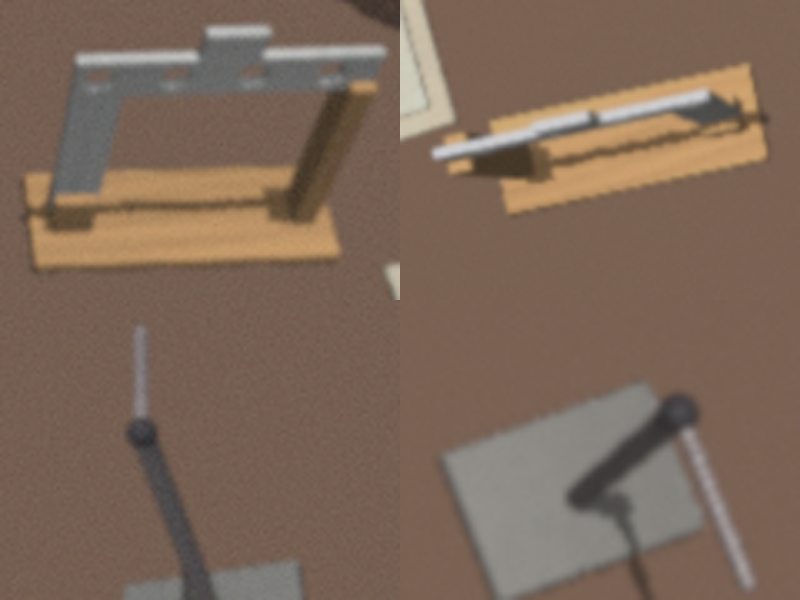

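```bash
cat > h.py <<'E'
import cv2,numpy as np
from rig import *
np.set_printoptions(precision=4,suppress=True)
def ray(n,uv):
    c=calibration(n);p=cv2.undistortPoints(np.float64([[uv]]),c["mtx"],c["distortion"])[0,0]
    M=c["world_to_cam"];R=M[:3,:3];o=-R.T@M[:3,3];d=R.T@np.r_[p,1];return o,d/np.linalg.norm(d)
def atz(n,uv,z):
    o,d=ray(n,uv);return o+d*(z-o[2])/d[2]
def tri(a,b):
    o1,d1=ray("scene",a);o2,d2=ray("top",b)
    A=np.c_[d1,-d2];t=np.linalg.lstsq(A,o2-o1,rcond=None)[0]
    p,q=o1+t[0]*d1,o2+t[1]*d2;return (p+q)/2,np.linalg.norm(p-q)
def proj(n,P):
    c=calibration(n);M=c["world_to_cam"];return cv2.projectPoints(np.float64(P).reshape(-1,3),cv2.Rodrigues(M[:3,:3])[0],M[:3,3],c["mtx"],c["distortion"])[0][:,0]
E
python3 - <<'E'
from h import *
s=np.load("pics/scene0.npy");t=np.load("pics/top0.npy")
def m(im,x0,y0,x1,y1,th,name,sat=40):
    c=im[y0:y1,x0:x1].astype(int);k=((c.min(2)>th)&(c.max(2)-c.min(2)<sat)).astype(np.uint8)
    n,l,st,ce=cv2.connectedComponentsWithStats(k)
    for i in range(1,n):
        if st[i,4]<8: continue
        ys,xs=np.where(l==i)
        r=cv2.minAreaRect(np.c_[xs+x0,ys+y0].astype(np.float32));print(name,st[i,4],r,cv2.boxPoints(r).round(1).tolist())
m(t,113,190,225,235,150,"top plate")
m(s,300,155,408,220,150,"scene plate top")
m(t,360,150,390,195,110,"top peg",30)
m(s,110,140,135,185,95,"scene peg",30)
for n,im,b in(("top",t,(310,140,390,190)),("scene",s,(110,165,150,240))):
    x0,y0,x1,y1=b;c=im[y0:y1,x0:x1].max(2)
    k=(c<60).astype(np.uint8);nn,l,st,ce=cv2.connectedComponentsWithStats(k)
    print(n,[(st[i].tolist(),ce[i]+[x0,y0]) for i in range(1,nn) if st[i,4]>8])
E
```

```text
top plate 228 ((118.5, 202.0), (24.0, 11.0), 90.0) [[113.0, 190.0], [124.0, 190.0], [124.0, 214.0], [113.0, 214.0]]
top plate 111 ((185.94114685058594, 206.23529052734375), (3.4708876609802246, 32.756500244140625), 77.47119140625) [[169.60000610351562, 208.10000610351562], [201.60000610351562, 201.0], [202.3000030517578, 204.39999389648438], [170.3000030517578, 211.5]]
top plate 157 ((143.04498291015625, 215.17352294921875), (4.087097644805908, 47.539398193359375), 75.46554565429688) [[119.5, 219.1999969482422], [165.5, 207.1999969482422], [166.60000610351562, 211.1999969482422], [120.5, 223.10000610351562]]
scene plate top 53 ((359.0, 164.0), (18.0, 2.0), -0.0) [[350.0, 165.0], [350.0, 163.0], [368.0, 163.0], [368.0, 165.0]]
scene plate top 99 ((384.5068664550781, 170.1849365234375), (2.775874614715576, 35.050045013427734), 87.87889862060547) [[366.8999938964844, 169.39999389648438], [402.0, 168.10000610351562], [402.1000061035156, 170.89999389648438], [367.0, 172.1999969482422]]
scene plate top 97 ((328.5, 172.0), (2.0, 35.0), 90.0) [[311.0, 171.0], [346.0, 171.0], [346.0, 173.0], [311.0, 173.0]]
top peg 95 ((373.2586364746094, 171.39657592773438), (33.23946762084961, 2.7854299545288086), 68.1985855102539) [[365.79998779296875, 156.5], [368.3999938964844, 155.39999389648438], [380.70001220703125, 186.3000030517578], [378.1000061035156, 187.3000030517578]]
top peg 138 ((364.5, 168.5), (19.0, 9.0), 90.0) [[360.0, 159.0], [369.0, 159.0], [369.0, 178.0], [360.0, 178.0]]
scene peg 119 ((122.0, 160.5), (27.0, 4.0), 90.0) [[120.0, 147.0], [124.0, 147.0], [124.0, 174.0], [120.0, 174.0]]
top [([51, 13, 4, 5, 13], array([362.1538, 154.8462]))]
scene [([11, 14, 5, 5, 14], array([123.6429, 181.7143]))]
```

Run:
```python
from h import *
L=np.linalg.norm
# bar-top end midpoints
tr=atz("top",(202.5,202.7),.22);tl=atz("top",(119.7,221.2),.22)
sl=atz("scene",(310.5,172),.22);sr=atz("scene",(402.5,169.4),.22)
print("leg end",tr,sl,"far end",tl,sr)
for a,b in((tl,tr),(sr,sl)):
    d=a-b;print("mid",(a+b)/2,"len",L(d),"yaw",np.degrees(np.arctan2(-d[0],d[1])))
print(tri((310.5,172),(202.5,202.7)),tri((402.5,169.4),(119.7,221.2)))
print("tab",atz("scene",(359,164),.246))
# peg
print("ball",tri((122.5,179.5),(366.5,152.5)))
tt=atz("top",(379.6,187.3),.255);ts=atz("scene",(121.9,147.3),.255)
print("tip",tt,ts,tri((121.9,147.3),(379.6,187.3)))
tb=atz("top",(367,156),.255);sb=atz("scene",(122.1,174),.255)
print("base",tb,sb)
for a,b in((tt,tb),(ts,sb)):
    d=b-a;print(L(d),"yaw",np.degrees(np.arctan2(d[1],d[0])))
bt=atz("top",(366.8,152.5),.26);bs=atz("scene",(122.5,179.5),.26);print(bt,bs,L(bt-tt),L(bs-ts))
```

```text
leg end [0.4851 0.1765 0.22  ] [0.4822 0.1761 0.22  ] far end [0.441  0.3927 0.22  ] [0.4396 0.3915 0.22  ]
mid [0.463  0.2846 0.22  ] len 0.220689735096004 yaw 11.520779585567976
mid [0.4609 0.2838 0.22  ] len 0.21957611840627556 yaw 11.19960690184987
(array([0.4848, 0.176 , 0.2231]), np.float64(0.00011067245128680092)) (array([0.4409, 0.3915, 0.2218]), np.float64(0.0011186087447229874))
tab [0.462  0.2841 0.246 ]
ball (array([ 0.5988, -0.2357,  0.2548]), np.float64(0.002819167963070983))
tip [ 0.5114 -0.2652  0.255 ] [ 0.5079 -0.2667  0.255 ] (array([ 0.511 , -0.2643,  0.2587]), np.float64(0.0006651134286829431))
base [ 0.5903 -0.2378  0.255 ] [ 0.5843 -0.24    0.255 ]
0.08352467580888336 yaw 19.116043433280932
0.08093551516554547 yaw 19.243774990368692
[ 0.5981 -0.2364  0.26  ] [ 0.6026 -0.2316  0.26  ] 0.09148321095564424 0.10113051544186032
```

Request:
drive_tool(targets=[0,0,10.3,0,0,-20,1,0,0,10.3,0,0,-20,1,0,0,10.3,0,0,-20,1,0,0,10.3,0,0,-20,1,0,0,10.3,0,0,-20,1,0,0,10.3,0,0,-20,1,0,0,0,0,0,0,1], grip_force=80)

```text
clock: 0.98
position: [0.1662, 0.5511, 0.3524]
ee_rot: [-0.0, 0.632, 0.775, 0.001]
contact_force: [-0.5, -0.1, 0.2]
width: 0.0856
```

```bash
cat >> h.py <<'E'
from scipy.spatial.transform import Rotation as Ro
def togo(p,yaw):
    s=get_state();q=s["ee_rot"];R=Ro.from_quat(np.r_[q[1:],q[0]]).as_matrix()
    c,n=np.cos(np.radians(yaw)),np.sin(np.radians(yaw))
    y=np.r_[c,n,0];z=np.r_[0,0,-1];T=np.c_[np.cross(y,z),y,z]
    print("t",s["clock"],"pos",s["position"],"shift mm",1e3*R.T@(np.r_[p]-s["position"]),"turn deg",np.degrees(Ro.from_matrix(R.T@T).as_rotvec()),"F",s["contact_force"],"M",s["moment"],"w",s["width"])
E
python3 -c "
from h import *
togo((.462,.2842,.30),11.35)"
```

```text
t 0.975 pos [0.1662 0.5511 0.3524] shift mm [-320.8113  236.33     52.0585] turn deg [ 0.0881 -0.1264  0.1959] F [-0.5356 -0.085   0.1766] M [ 0.0276  0.055  -0.03  ] w 0.08561651376970636
```

Request:
drive_tool(targets=[0,0,0,-40,29.5,0,1,0,0,0,-40,29.5,0,1,0,0,0,-40,29.5,0,1,0,0,0,-40,29.5,0,1,0,0,0,-40,29.5,0,1,0,0,0,-40,29.5,0,1,0,0,0,-40,29.5,0,1,0,0,0,-40,29.5,25,1,0,0,0.2,-1,0,25,1,0,0,0,0,0,0,1,0,0,0,0,0,0,1])

```text
clock: 2.35
position: [0.4607, 0.283, 0.3016]
ee_rot: [-0.0, 0.634, 0.773, 0.0]
contact_force: [0.1, -0.1, 0.8]
width: 0.0852
```

```bash
python3 -c "
from h import *
togo((.462,.2842,.214),11.35)
o=[]
for n in('scene','top'):
    im=get_image(n);np.save(f'pics/{n}1.npy',im);cv2.imwrite(f'pics/{n}1.png',im[:,:,::-1])
    b=(288,125,408,215) if n=='scene' else (110,165,230,255)
    o.append(cv2.resize(im[b[1]:b[3],b[0]:b[2],::-1],(400,300),interpolation=cv2.INTER_CUBIC))
cv2.imwrite('pics/c1.png',np.hstack(o))
"
```

```text
t 2.35 pos [0.4607 0.283  0.3016] shift mm [ 0.8603  1.4748 87.5888] turn deg [ 0.0107 -0.0171 -0.0163] F [ 0.1004 -0.0591  0.8024] M [-0.0398 -0.0591 -0.0139] w 0.0852464494284889
```

View pics/c1.png

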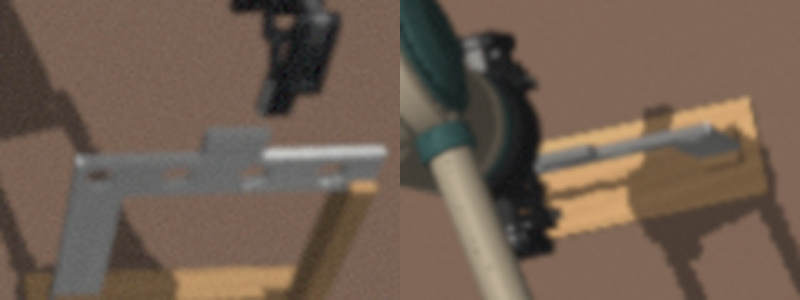

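Request:
drive_tool(targets=[0,0,0,1,1.3,22,1,0,0,0,0,0,22,1,0,0,0,0,0,22,1,0,0,0,0,0,21,1,0,0,0,0,0,0,1,0,0,0,0,0,0,1])

```text
clock: 3.2
position: [0.4625, 0.2846, 0.2157]
ee_rot: [0.001, 0.634, 0.773, 0.001]
contact_force: [-0.0, 0.2, 0.5]
width: 0.0855
```

```bash
python3 -c "
from h import *
togo((.462,.2842,.214),11.35)"
```

```text
t 3.2 pos [0.4625 0.2846 0.2157] shift mm [-0.2452 -0.6007  1.6898] turn deg [ 0.1396 -0.0331 -0.0735] F [-0.0363  0.223   0.55  ] M [ 0.0017 -0.0771 -0.026 ] w 0.08554055735905006
```

Request:
drive_tool(targets=[0,0,0,0,0,1,0,0,0,0,0,0,0,0,0,0,0,0,0,0,0,0,0,0,0,0,0,0,0,0,0,0,0,0,0,0,0,0,0,0,0,0,0,0,0,0,0,0,0,0,0,0,0,0,0,0])

```text
clock: 4.2
position: [0.4623, 0.2842, 0.2136]
ee_rot: [0.0, 0.635, 0.773, 0.001]
contact_force: [0.5, 1.5, 2.4]
width: 0.0066
```

```bash
python3 -c "
from h import *
togo((.462,.2842,.214),11.35)"
```

```text
t 4.2 pos [0.4623 0.2842 0.2136] shift mm [ 0.0915 -0.3012 -0.3937] turn deg [ 0.063  -0.0301 -0.1254] F [0.4784 1.499  2.3779] M [ 0.1942 -0.2232  0.0165] w 0.006617680532463917
```

Request:
drive_tool(targets=[0,0,0,0,0,-5,0,0,0,0,0,0,-10,0,0,0,0,0,0,-15,0,0,0,0,0,0,-15,0,0,0,0,0,0,-15,0,0,0,0,0,0,0,0,0,0,0,0,0,0,0,0,0,0,0,0,0,0])

```text
clock: 5.2
position: [0.4615, 0.2837, 0.2726]
ee_rot: [-0.0, 0.635, 0.773, -0.001]
contact_force: [-0.4, 0.6, -2.9]
width: 0.0071
```

```bash
python3 -c "
from h import *
togo((.451,-.248,.274),19.2)
o=[]
for n in('scene','top'):
    im=get_image(n);np.save(f'pics/{n}2.npy',im);cv2.imwrite(f'pics/{n}2.png',im[:,:,::-1])
    b=(288,125,408,215) if n=='scene' else (110,165,230,255)
    o.append(cv2.resize(im[b[1]:b[3],b[0]:b[2],::-1],(400,300),interpolation=cv2.INTER_CUBIC))
cv2.imwrite('pics/c2.png',np.hstack(o))
"
```

```text
t 5.2 pos [0.4615 0.2837 0.2726] shift mm [-519.4803 -113.8207   -1.0894] turn deg [-0.09    0.0086 -7.9753] F [-0.3792  0.5833 -2.9007] M [ 0.1237  0.0223 -0.0376] w 0.007080474627820479
```

View pics/c2.png

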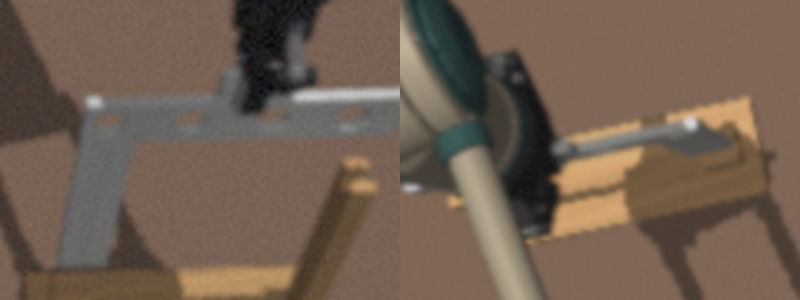

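Request:
drive_tool(targets=[0,0,0,-10,-3,0,0,0,0,0,-20,-6,0,0,0,0,0,-35,-9,0,0,0,0,0,-35,-9,0,0,0,0,0,-35,-9,0,0,0,0,0,-35,-9,0,0,0,0,0,-35,-9,0,0,0,0,0,-35,-9,0,0,0,0,0,-35,-9,0,0,0,0,0,-35,-9,0,0,0,0,0,-35,-9,0,0,0,0,0,-35,-9,0,0])

```text
clock: 6.8
position: [0.4373, -0.1101, 0.2734]
ee_rot: [0.0, 0.635, 0.773, -0.0]
contact_force: [-0.3, 1.2, -3.5]
width: 0.0069
```

Request:
drive_tool(targets=[0,0,0,-35,-9,0,0,0,0,0,-30,-9,0,0,0,0,0,-25,-9,0,0,0,0,0,-20,-9,0,0,0,0,0,-15,-4,0,0,0,0,0,-10,0,0,0,0,0,-2,-4,0,0,0,0,0,-2,0,0,0,0,0,0,-2,0,0,0,0,0,0,-2,0,0,0,0,0,0,0,0,0,0,0,0,0,0,0,0,0,0])

```text
clock: 8.3
position: [0.4267, -0.2521, 0.2733]
ee_rot: [-0.0, 0.579, 0.815, 0.0]
contact_force: [-0.4, -0.3, -2.2]
width: 0.0068
```

```bash
python3 -c "
from h import *
togo((.451,-.248,.274),19.2)
o=[]
for n in('scene','top'):
    im=get_image(n);np.save(f'pics/{n}3.npy',im);cv2.imwrite(f'pics/{n}3.png',im[:,:,::-1])
    b=(70,95,230,215) if n=='scene' else (300,130,460,250)
    o.append(cv2.resize(im[b[1]:b[3],b[0]:b[2],::-1],(400,300),interpolation=cv2.INTER_CUBIC))
cv2.imwrite('pics/c3.png',np.hstack(o))
"
```

```text
t 8.3 pos [ 0.4267 -0.2521  0.2733] shift mm [-4.1455 24.3389 -0.7219] turn deg [ 0.0029 -0.0056  0.0293] F [-0.4077 -0.2933 -2.2261] M [ 0.1116  0.041  -0.0514] w 0.006814544483282224
```

View pics/c3.png

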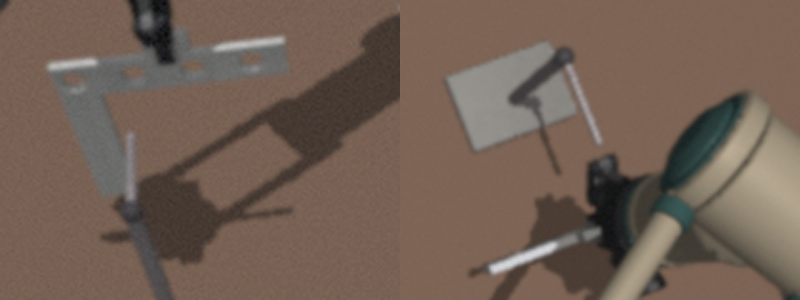

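```bash
cat >> h.py <<'E'
def onplane(n,uv,p0,nn):
    o,d=ray(n,uv);return o+d*(np.dot(nn,p0-o)/np.dot(nn,d))
E
python3 - <<'E'
from h import *
im=get_image("scene");s=get_state();p=s["position"];y=np.radians(19.2)
n=np.r_[np.cos(y),np.sin(y),0];t=np.r_[-np.sin(y),np.cos(y),0]
O=p+np.r_[0,0,.0194]
for nm,l in zip("abcd",(.076,.020,-.036,-.092)):
    P=O+t*l-np.r_[0,0,.033]+n*.004
    print(nm,P,proj("scene",P))
print("ends",proj("scene",[O+t*l+np.r_[0,0,-.013]  for l in(-.11,.11)]),proj("top",[O+t*l+np.r_[0,0,-.013]  for l in(-.11,.11)]))
print("foot",proj("scene",[O+t*l+n*.004-np.r_[0,0,.203] for l in(-.11,-.072)]))
tip=np.r_[.510,-.2655,.255]
for k in(0,.04,.08): print("peg",proj("scene",tip+k*n),proj("top",tip+k*n))
z=cv2.resize(im[105:135,80:200,::-1],(800,200),interpolation=cv2.INTER_CUBIC)
z2=cv2.resize(im[135:195,80:200,::-1],(800,400),interpolation=cv2.INTER_CUBIC)
cv2.imwrite("pics/c4.png",np.vstack([z,z2]))
E
```

```text
a [ 0.4054 -0.1791  0.2597] [[170.1264 119.7253]]
b [ 0.4239 -0.232   0.2597] [[146.8337 122.408 ]]
c [ 0.4423 -0.2849  0.2597] [[123.1385 125.1155]]
d [ 0.4607 -0.3378  0.2597] [[ 99.0111 127.8502]]
ends [[ 88.6535 121.4572]
 [182.9243 110.9178]] [[420.4106 205.3031]
 [336.408  237.7284]]
foot [[109.9751 173.5141]
 [124.4198 171.6398]]
peg [[122.0932 148.0294]] [[379.7684 187.851 ]]
peg [[122.1857 160.9419]] [[373.7181 172.7935]]
peg [[122.271  174.4813]] [[367.6585 157.8658]]
```

View pics/c4.png

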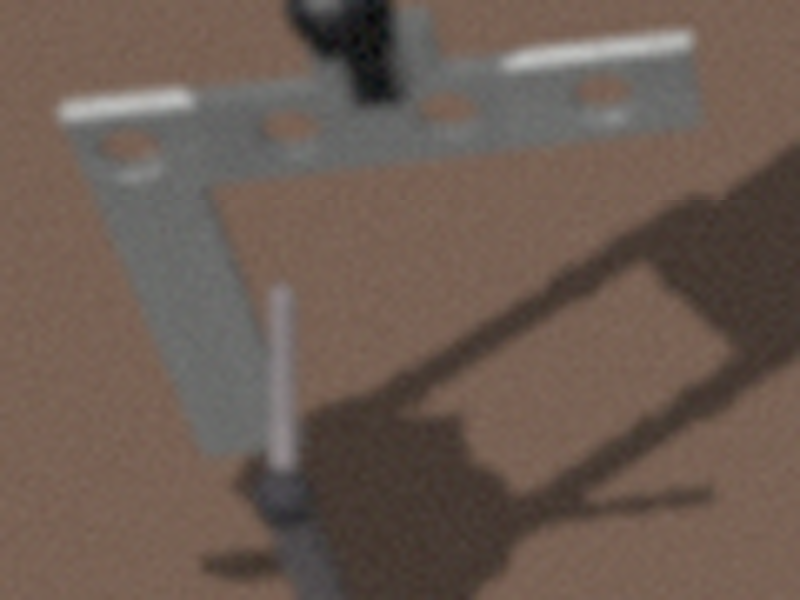

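```bash
python3 -c "
from h import *
togo((.5360,-.2183,.2690),19.2)"
```

```text
t 8.45 pos [ 0.4267 -0.2522  0.2733] shift mm [ -3.9904 114.4146   4.3095] turn deg [ 0.0055 -0.0013  0.0251] F [ 0.5298  0.1874 -2.5393] M [ 0.065   0.0219 -0.0066] w 0.006720125134312876
```

Request:
drive_tool(targets=[0,0,0,-2,10,2,0,0,0,0,-2,20,2.3,0,0,0,0,0,20,0,0,0,0,0,0,10,0,0,0,0,0,0,0,0,0,0,0,0,0,0,0,0,0,0,0,0,0,0,0])

```text
clock: 9.32
position: [0.4841, -0.2364, 0.2691]
ee_rot: [-0.0, 0.579, 0.815, -0.0]
contact_force: [0.8, 0.3, -2.5]
width: 0.0069
```

Run:
```python
from h import *
togo((.5360,-.2183,.2690),19.2)
im=get_image("scene");np.save("pics/s5.npy",im);tp=get_image("top")
z=cv2.resize(im[110:185,80:180,::-1],(400,300),interpolation=cv2.INTER_CUBIC)
z2=cv2.resize(tp[140:230,320:440,::-1],(400,300),interpolation=cv2.INTER_CUBIC)
cv2.imwrite("pics/c5.png",np.hstack([z,z2]))
```

```text
t 9.325 pos [ 0.4841 -0.2364  0.2691] shift mm [ 0.0094 54.9403  0.0548] turn deg [-0.0144 -0.0009 -0.0021] F [ 0.8057  0.3066 -2.5188] M [ 0.0715  0.053  -0.0016] w 0.006893837871303422
```

View pics/c5.png

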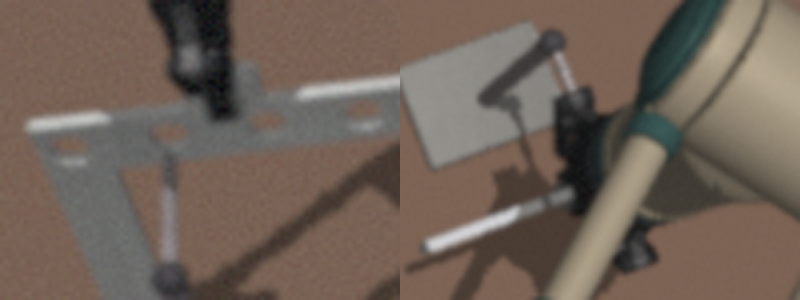

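Request:
drive_tool(targets=[0,0,0,0,5,0,0,0,0,0,0,5,0,0,0,0,0,0,5,0,0,0,0,0,0,5,0,0,0,0,0,0,5,0,0,0,0,0,0,0,0,0,0,0,0,0,0,0,0,0,0,0,0,0,0,0])

```text
clock: 10.42
position: [0.5081, -0.2281, 0.269]
ee_rot: [-0.0, 0.579, 0.815, -0.0]
contact_force: [0.1, -0.5, -3.3]
width: 0.007
```

Run:
```python
from h import *
togo((.5360,-.2183,.2690),19.2)
im=get_image("scene");np.save("pics/s6.npy",im);tp=get_image("top")
z=cv2.resize(im[110:185,80:180,::-1],(800,600),interpolation=cv2.INTER_CUBIC)
cv2.imwrite("pics/c6.png",z)
```

```text
t 10.425 pos [ 0.5081 -0.2281  0.269 ] shift mm [ 0.0458 29.6121 -0.0083] turn deg [-0.0057 -0.004   0.0159] F [ 0.1149 -0.4702 -3.2869] M [0.1077 0.0267 0.0235] w 0.006954745299522682
```

View pics/c6.png

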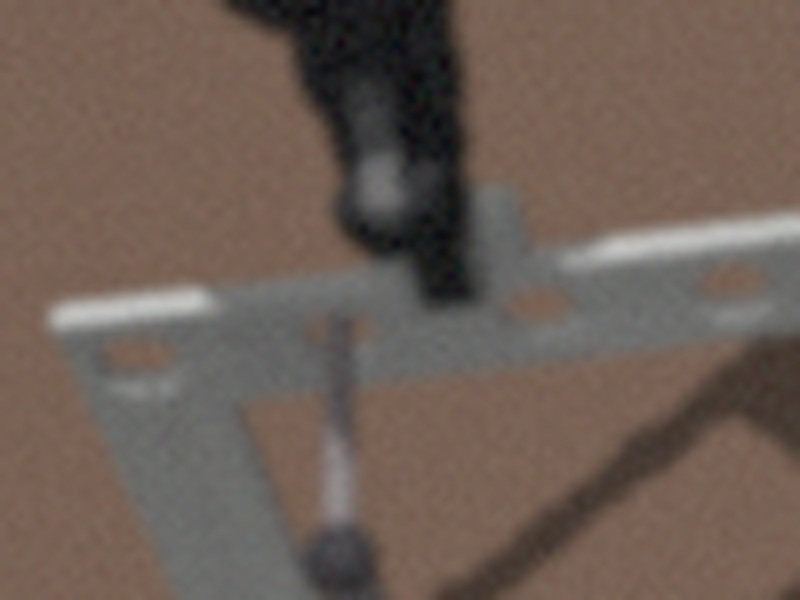

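Request:
drive_tool(targets=[0,0,0,0,5,0,0,0,0,0,0,7,0,0,0,0,0,0,7,0,0,0,0,0,0,6,0,0,0,0,0,0,4.5,0,0,0,0,0,0,0,0,0,0,0,0,0,0,0,0,0,0,0,0,0,0,0])

```text
clock: 11.52
position: [0.5359, -0.2184, 0.269]
ee_rot: [-0.0, 0.579, 0.815, -0.0]
contact_force: [0.0, 0.1, -3.0]
width: 0.007
```

Run:
```python
from h import *
togo((.5360,-.2183,.2690),19.2)
im=get_image("scene");tp=get_image("top")
z=cv2.resize(im[110:185,80:180,::-1],(400,300),interpolation=cv2.INTER_CUBIC)
z2=cv2.resize(tp[140:230,320:440,::-1],(400,300),interpolation=cv2.INTER_CUBIC)
cv2.imwrite("pics/c7.png",np.hstack([z,z2]))
```

```text
t 11.525 pos [ 0.5359 -0.2184  0.269 ] shift mm [0.0442 0.1529 0.0192] turn deg [-0.0029 -0.0016  0.0124] F [ 0.009   0.1377 -2.9816] M [0.0684 0.0835 0.0092] w 0.006954101763883663
```

View pics/c7.png

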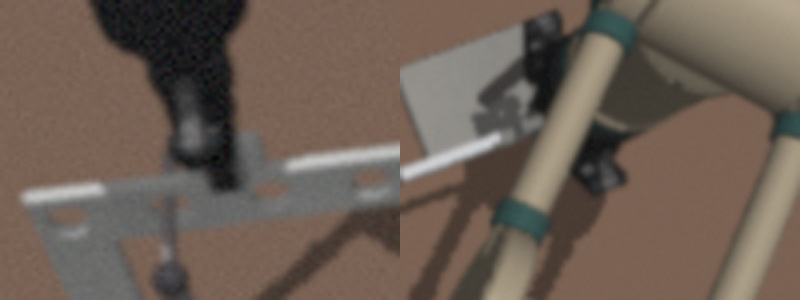

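Request:
drive_tool(targets=[0,0,0,0,0,1,0,0,0,0,0,0,1.5,0,0,0,0,0,0,1.5,0,0,0,0,0,0,1,0,0,0,0,0,0,0.5,0,0,0,0,0,0,0.5,0,0,0,0,0,0,0,0,0,0,0,0,0,0,0])

```text
clock: 12.62
position: [0.5361, -0.2183, 0.263]
ee_rot: [0.0, 0.579, 0.815, 0.0]
contact_force: [0.3, -0.3, -2.3]
width: 0.007
```

Request:
drive_tool(targets=[0,0,0,0,0,0.5,0,0,0,0,0,0,0.5,0,0,0,0,0,0,0.3,0,0,0,0,0,0,0,0])

```text
clock: 13.12
position: [0.5361, -0.2183, 0.2617]
ee_rot: [-0.0, 0.579, 0.815, 0.0]
contact_force: [0.2, -0.6, -3.7]
width: 0.0068
```

Request:
drive_tool(targets=[0,0,0,0,0,0.4,0,0,0,0,0,0,0.4,0,0,0,0,0,0,0,0])

```text
clock: 13.5
position: [0.5361, -0.2183, 0.2614]
ee_rot: [0.0, 0.579, 0.815, 0.0]
contact_force: [-1.7, 1.1, 1.0]
width: 0.0068
```

Request:
drive_tool(targets=[0,0,0,0,0,-0.2,0.05,0,0,0,0,0,0,0.1,0,0,0,0,0,0,0.15,0,0,0,0,0,0,0.2,0,0,0,0,0,0,0.25,0,0,0,0,0,0,0.3,0,0,0,0,0,0,0.3], grip_force=20)

```text
clock: 14.38
position: [0.5361, -0.2183, 0.2611]
ee_rot: [-0.0, 0.579, 0.815, 0.0]
contact_force: [0.2, -0.2, 0.0]
width: 0.0255
```

Run:
```python
from h import *
togo((.5360,-.2183,.2690),19.2)
im=get_image("scene");tp=get_image("top");np.save("pics/s8.npy",im)
z=cv2.resize(im[110:185,80:180,::-1],(800,600),interpolation=cv2.INTER_CUBIC)
cv2.imwrite("pics/c8.png",z)
```

```text
t 14.375 pos [ 0.5361 -0.2183  0.2611] shift mm [ 0.0411 -0.0557 -7.9304] turn deg [ 0.003  -0.0037  0.0218] F [ 0.2198 -0.1615  0.0373] M [ 0.0482  0.0105 -0.0125] w 0.02546119874654468
```

View pics/c8.png

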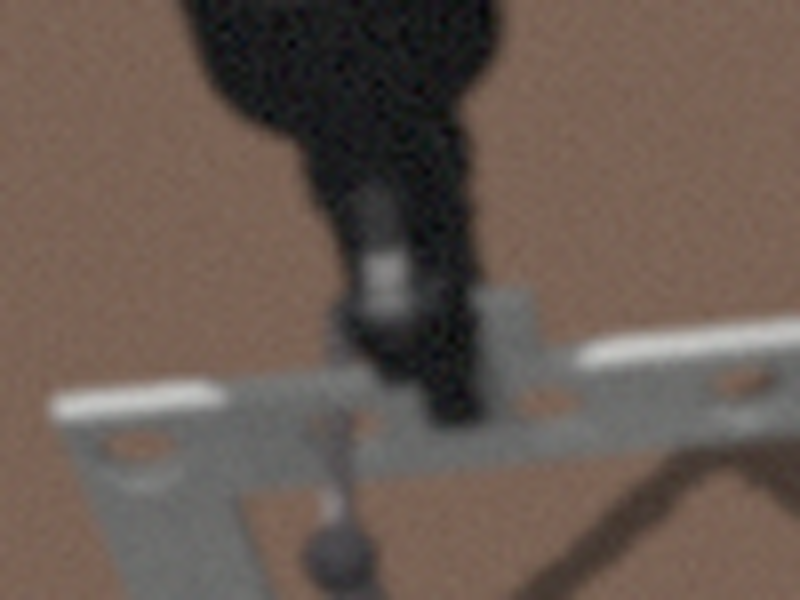

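Request:
drive_tool(targets=[0,0,0,0,0,0,0.45,0,0,0,0,0,0,0.6,0,0,0,0,0,0,0.6,0,0,0,0,0,-5,0.6,0,0,0,0,0,-10,0.6,0,0,0,0,0,-20,0.6,0,0,0,0,0,-30,0.6,0,0,0,0,0,-40,0.6,0,0,0,0,0,-40,0.6,0,0,0,0,0,0,0.6])

```text
clock: 15.72
position: [0.5372, -0.2189, 0.4107]
ee_rot: [0.004, 0.579, 0.815, 0.001]
contact_force: [-0.3, 0.7, -0.3]
width: 0.0512
```

Request:
drive_tool(targets=[0,0,0,40,-30,0,0.6,0,0,0,50,-30,0,0.6,0,0,0,50,-30,0,0.6,0,0,0,50,-30,0,0.6,0,0,0,50,0,0,0.6,0,0,0,30,0,0,0.6,0,0,0,0,0,0,0.6,0,0,0,0,0,0,0.6])

```text
clock: 16.73
position: [0.334, -0.0033, 0.4058]
ee_rot: [0.0, 0.579, 0.815, -0.0]
contact_force: [0.3, -0.3, -0.3]
width: 0.0512
```

Run:
```python
from h import *
togo((.5360,-.2183,.2690),19.2)
im=get_image("scene");tp=get_image("top");np.save("pics/s9.npy",im)
z=cv2.resize(im[120:210,75:195,::-1],(400,300),interpolation=cv2.INTER_CUBIC)
z2=cv2.resize(tp[120:210,310:430,::-1],(400,300),interpolation=cv2.INTER_CUBIC)
cv2.imwrite("pics/c9.png",np.hstack([z,z2]))
```

```text
t 16.725 pos [ 0.334  -0.0033  0.4058] shift mm [-269.4323  119.959   136.8658] turn deg [-0.024   0.0276  0.0334] F [ 0.2718 -0.3213 -0.259 ] M [ 0.0056 -0.0096 -0.0215] w 0.05120108122923299
```

View pics/c9.png

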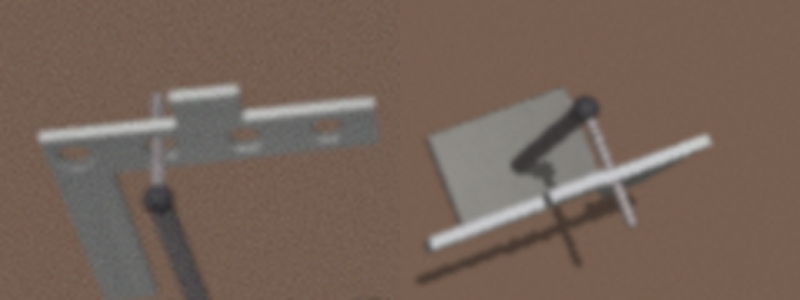

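```bash
cat > lv.py <<'E'
from h import *
def ends(n,th=135):
    im=get_image(n).astype(int)
    b=(75,130,195,172) if n=="scene" else (430-120,150,530-100,200)
    c=im[b[1]:b[3],b[0]:b[2]];k=((c.min(2)>th)&(c.max(2)-c.min(2)<45)).astype(np.uint8)
    N,l,st,ce=cv2.connectedComponentsWithStats(k);ks=np.isin(l,[i for i in range(1,N) if st[i,4]>25])
    ys,xs=np.where(ks);xs=xs+b[0];ys=ys+b[1]
    o=[]
    for e in(xs.min(),xs.max()):
        o.append((e+(-.3 if e==xs.min() else .3),ys[abs(xs-e)<=1].mean()))
    return o
s=ends("scene");t=ends("top");print(get_state()["clock"],s,t)
P=[tri(s[0],t[0]),tri(s[1],t[1])];print(P)
d=P[1][0]-P[0][0];print("len",np.linalg.norm(d),"tilt deg",np.degrees(np.arcsin(d[2]/np.linalg.norm(d))),"yaw",np.degrees(np.arctan2(-d[0],d[1])))
E
python3 lv.py
```

```text
16.925 [(np.float64(86.7), np.float64(160.5)), (np.float64(186.3), np.float64(150.2))] [(np.float64(318.7), np.float64(192.28571428571428)), (np.float64(402.3), np.float64(162.0))]
[(array([ 0.55  , -0.2049,  0.2879]), np.float64(0.2148526134310689)), (array([ 0.5508, -0.1842,  0.3605]), np.float64(0.19328905083046372))]
len 0.07550995417068311 tilt deg 74.10627866123163 yaw -2.011463686533009
```

Request:
drive_tool(targets=[0,0,0,0,0,0,0.6,0,0,0,0,0,0,0.6,0,0,0,0,0,0,0.6,0,0,0,0,0,0,0.6,0,0,0,0,0,0,0.6,0,0,0,0,0,0,0.6,0,0,0,0,0,0,0.6,0,0,0,0,0,0,0.6])

```text
clock: 17.92
position: [0.3339, -0.0029, 0.4061]
ee_rot: [-0.0, 0.579, 0.815, 0.0]
contact_force: [-0.9, -0.4, 0.1]
width: 0.0511
```

```bash
python3 lv.py
python3 - <<'E'
from h import *
a=np.load("pics/s9.npy").astype(int);b=get_image("scene").astype(int)
print(np.abs(a-b)[120:240,75:195].mean(), np.abs(a-b)[250:370,75:195].mean())
cv2.imwrite("pics/c10.png",cv2.resize(b[120:240,55:215,::-1].astype(np.uint8),(800,600),interpolation=cv2.INTER_CUBIC))
E
```

```text
18.025 [(np.float64(86.7), np.float64(160.5)), (np.float64(186.3), np.float64(150.5))] [(np.float64(318.7), np.float64(192.28571428571428)), (np.float64(402.3), np.float64(162.0))]
[(array([ 0.55  , -0.2049,  0.2879]), np.float64(0.2148526134310689)), (array([ 0.5509, -0.1844,  0.3598]), np.float64(0.19351119745310863))]
len 0.07480055331208775 tilt deg 74.06103237758308 yaw -2.4782620591628968
2.3209953703703703 2.3332407407407407
```

View pics/c10.png

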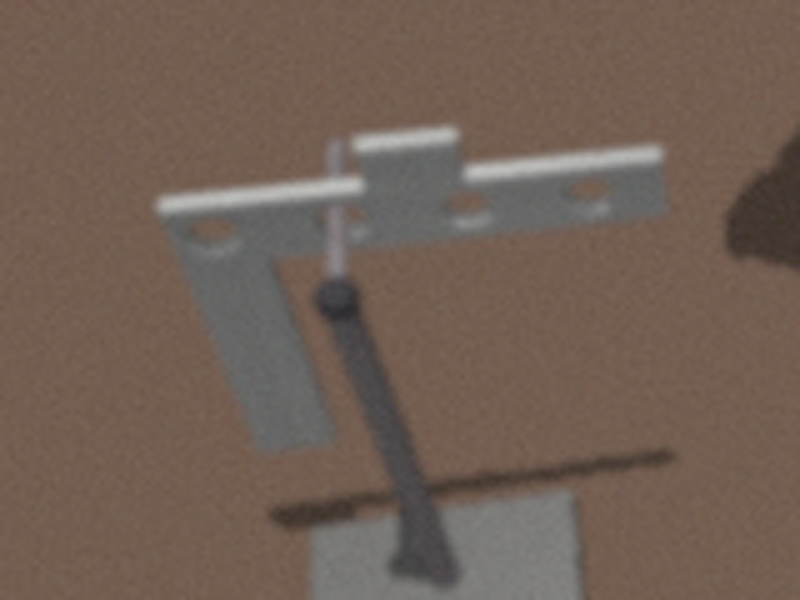

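Run:
```python
from h import *
A=tri((86.7,160.5),(402.3,162));B=tri((186.5,150.4),(318.5,192.3));d=B[0]-A[0]
print(A,B,"len",np.linalg.norm(d),"tilt",np.degrees(np.arcsin(d[2]/np.linalg.norm(d))),"yaw",np.degrees(np.arctan2(-d[0],d[1])))
```

```text
(array([ 0.571 , -0.3212,  0.2702]), np.float64(0.0001104537514732283)) (array([ 0.501 , -0.1128,  0.2646]), np.float64(0.0020939482564256047)) len 0.21993899451247143 tilt -1.4514189750378057 yaw 18.582405685609757
```

```bash
python3 -c "
from rig import *
print(get_state()['clock']);print(sign_off())"
```

```text
18.075
the job is handed in; nothing more can be done
None
```

The plate is hanging freely on the peg by hole_c. I worked out its centre of mass at y ≈ -36 mm, which is directly under hole_c. I gripped the tab with 80 N, lifted it 60 mm, carried it to the -y side, and slid hole_c over the peg about 40 mm past the free end. I then lowered it until the peg took the weight, let go and moved the arm well clear. I handed the job in at 18.1 s.

**Stillness:** pictures taken about 1.2 s apart showed no motion beyond camera noise.

**Level:** triangulating the bar's two ends gave a length of 219.9 mm, as it should be. It also gave a tilt of about 1.4°, with the leg end slightly higher. I put the measuring error at about 0.7°; the same method read 0.35° with the plate in the rack. So the plate may really sit about 1° off level, probably because friction in the oversized hole holds it there. I did not nudge it to correct this.

**Failed check:** my first two automatic level readings were wrong (tilt about 74°) because the script matched the bar ends the wrong way round between the two cameras. The 1.4° figure is from matching them correctly.

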